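# Make up a fish kit and a boiled-egg kit in two dishes

### The job

Make up two supper kits from the stock along the front of the worktop. For the fish kit, put the tin of sardines in the longer well of the oblong dish and the lemon in its shorter well; for the boiled-egg kit, put the kitchen timer in the wider round well of the double dish and the salt shaker, upright, in its narrower one. Everything should rest flat on the floor of its well, and the spice jar, the shot glass and the round tin stay where they stand.

Things in the scene. Friction and masses are not known exactly. Their poses are not given: they have to be found in the camera images.
- sardine_tin: Flat oblong tin with a ring pull, blue-topped, rounded corners, 63 x 105 x 24 mm high (x, y, z; the straight sides are about 60 mm apart). Origin at the centre of its underside, z up, long axis along its own y. Grip it across the 60 mm (its x).
- lemon: A yellow lemon lying on its side, 78 mm long (own x at the start, level), about 55 mm across and 56 mm high. Origin at the centre of its underside at the start; its middle is the point lemon_mid. It can roll about its long axis.
- lemon_mid (a point): The middle of the lemon, 28 mm above its origin; same axes as the lemon.
- kitchen_timer: Round kitchen timer, white body, red dial, 62 mm across, 38 mm high. Origin: centre of its underside, z up. Body 0 to 18 mm high; dial disc 48 mm across up to 28 mm; on it a grip bar 42 mm long along own x, 8 mm thick along own y, from 28 to 38 mm high. It can be carried by this bar, gripped across own y. The dial does not turn.
- salt_shaker: Round glass salt shaker with a domed grey perforated top (no flat lid), 44 mm across, 90 mm high; the glass is graspable up to about 70 mm. Origin at the centre of its underside, z up.
- oblong_dish: White oblong dish with cork-lined wells, fixed, 100 (own x) x 250 (own y) x 12 mm high, two rectangular wells; walls 5 mm thick, well floors 4 mm above the worktop, lips 8 mm above the floors. Origin: centre of its underside. Longer well (tin) 90 x 134 mm, centre at own y = -53 mm; shorter well (lemon) 90 x 101 mm, centre at own y = +69.5 mm; both at x = 0.
- double_dish: White double dish, cork-lined, fixed: two round wells joined by a small bridge, 12 mm high, walls 5 mm thick, well floors 4 mm above the worktop, lips 8 mm above the floors. Origin: on the underside, midway between the well centres. Wider well (timer) 84 mm across inside, centre at own y = -45 mm; narrower (salt shaker) 66 mm across inside, centre at own y = +45 mm; both at x = 0.
- spice_jar: Bystander in the stock row: spice jar with a flat dark brown lid, 44 mm across, 96 mm high. Origin at the centre of its underside. Stays.
- shot_glass: Bystander at the back: small clear glass standing mouth down, 48 mm across, 61 mm high. Origin at its underside. Stays.
- round_tin: Bystander at the back: flat round tin, 86 mm across, 40 mm high. Origin at the centre of its underside. Stays.
Things that resemble listed ones, but are neither listed nor needed, are in the scene too. Of the things shaped like the lemon, the yellow one is meant. What is shaped like the kitchen_timer but green is not meant.

How it is judged:
At the end, for the whole second after the job is handed in: Each thing on the floor of its own well, at rest: tin and timer flat, shaker upright (0.12 rad), undersides under 8 mm above the dish's; centres within 18 mm (tin), 25 mm (lemon) or 15 mm (timer, shaker) of the well's centre along each dish axis; lemon's middle 20 to 52 mm up (x of sardine_tin in the frame of oblong_dish between -0.018 and 0.018 m and y of sardine_tin in the frame of oblong_dish between -0.071 and -0.035 m and z of sardine_tin in the frame of oblong_dish between 0 and 0.008 m and angle between each of sardine_tin, kitchen_timer, salt_shaker's own z axis and vertical below 0.12 rad and x of lemon_mid in the frame of oblong_dish between -0.025 and 0.025 m and y of lemon_mid in the frame of oblong_dish between 0.0445 and 0.0945 m and z of lemon_mid in the frame of oblong_dish between 0.02 and 0.052 m and x of kitchen_timer in the frame of double_dish between -0.015 and 0.015 m and y of kitchen_timer in the frame of double_dish between -0.06 and -0.03 m and z of kitchen_timer in the frame of double_dish between 0 and 0.008 m and x of salt_shaker in the frame of double_dish between -0.015 and 0.015 m and y of salt_shaker in the frame of double_dish between 0.03 and 0.06 m and z of salt_shaker in the frame of double_dish between 0 and 0.008 m and linear speed of each of sardine_tin, lemon, kitchen_timer, salt_shaker below 0.02 m/s); the robot touches nothing.
It fails at once if the spice jar is shifted by more than 3 cm or knocked over (distance of spice_jar from where it was at the start of the episode above 0.03 m or angle between spice_jar's own z axis and vertical above 0.5 rad).
It fails at once if the shot glass is shifted by more than 3 cm or knocked over (distance of shot_glass from where it was at the start of the episode above 0.03 m or angle between shot_glass's own z axis and vertical above 0.5 rad).
It fails at once if the round tin is shifted by more than 3 cm or knocked over (distance of round_tin from where it was at the start of the episode above 0.03 m or angle between round_tin's own z axis and vertical above 0.5 rad).
It also fails if it takes over 99 s, if anything falls off the work surface, if the arm or the gripper's body presses on something with over 40 N, if the wrist force passes 120 N, or if a joint passes its speed limit or range.

### The arm

A 6-joint arm with a two-finger parallel gripper is mounted at the origin on a cart in front of the work surface, level with it; the furniture and walls round the work are solid. World frame = base frame: x ahead of the robot, y to its left, z up, the work surface at z = 0. Lengths are in m, angles in rad, forces in N, time in s.
With the tool pointing down it reaches from about 0.4 to 0.925 m from the base axis. Payload 3.4 kg.
Tool frame: the origin (TCP) lies midway between the tips of the shut fingers; the grasp point (between the pads) lies grip_point_offset behind it (grip_point_offset is the distance from the TCP to the grasp point, in m); z points along the fingers, y is the line along which they close (so a half turn about z gives the same grasp; the last joint's range is limited). The gripper opens to 85 mm and grips with 20 to 120 N. Pads are 22 mm wide; open, the fingers measure 114 mm over their backs; the gripper's body (76 mm by 85 mm) begins 54 mm behind the grasp point. The pads swing forward as they close: fully open they stand 13 mm farther back than shut.
Start: joints at [-1.306, 0.307, 1.506, -0, 1.328, -0.073], TCP at [0.191, -0.542, 0.231] pointing down, gripper open.
Joint ranges: [-3.12, 3.12], [-1.05, 2.28], [0.14, 2.33], [-1.42, 4.57], [0.1, 2.73], [-2.68, 2.68]. Speed limits (rad/s): [2.57, 2.57, 3.14, 3.14, 3.14, 3.14].

### API

Orientations are given as a unit quaternion [x, y, z, w].
In Python, from bench import * gives the robot as it stands.
- The arm moves only by the shell command python3 -m handwheel 'ROWS' [OPENING]. ROWS is text: rows parted by semicolons, each of 6 numbers parted by spaces: the shift along the world's x, y, z in mm, then the turn, a rotation vector about the world's x, y, z in degrees. A call has 1 to 12 rows; each row shifts and turns the commanded pose from where the row before left it; what a row does not reach is not made up. A row lasts 1/10 s, in which the tool goes at most 50 mm and 8.59 degrees, less where a joint would pass 70% of its speed; a pose out of reach is approached as far as the arm can. A call is refused whole if a number of a shift passes 50 or a number of a turn 8.59, either way. A call with a gripper value outside its range is refused whole. OPENING is the finger opening in mm, from 0 to 85.4, set as the call begins (- or left out, the last holds). The fingers move at their own pace and stop on an object; the grip force is fixed at half the most. Time passes only in rows, so rows that do not move let the fingers close. It gives the time, the measured TCP pose, the force, the opening and the grip force at its end, in the units of the state.
- get_obs(): the state, without advancing time (a new reading comes with each control period).
- get_image(name): name is "scene" or "top" or "wrist"; returns a dict with "color" (400x640x3 uint8, red, green, blue), "fx", "fy", "cx", "cy" (pixels), "rvec" (rotation vector, rad) and "tvec" (3), from world to camera coordinates, as OpenCV has them. Camera axes: x right, y down, z forward; pixel columns grow to the right and rows downward; lengths in m; the calibration is good to about 2 mm. A picture is of the moment at which its call begins. There is no depth.
- job_done(): hands the job in; it is judged then, once.
The state is a dict: "clock": time; "joint_positions": joint angles; "joint_vel": joint speeds; "tau": joint torques, N m; "eef_pos": TCP position; "eef_rot": TCP orientation; "wrist_force": force on the tool from outside, world axes, zero at the start; "moment": the same for the moment, N m; "gripper_width": finger opening in m; "grasp_force": force on a finger pad.
Only numpy, scipy, OpenCV 4.12 (cv2) and the standard library are available. Lean on these libraries where they do the work, as an engineer would, in place of code of your own. Each camera call takes 0.05 s, during which the arm holds its last target. There are 200 camera calls.

## Working session

There is one attempt and no reset: what is moved stays moved. The work goes in short steps, Python scripts to look and compute and a shell command to move; the robot and the scene stay as the last step left them, time stands still between calls to the robot, and variables do not carry over. Pictures are saved under pics/ and viewed, at most 14 in all, crops included, and the job is handed in when it is done.

```bash
mkdir -p pics; ls
python3 - <<'E'
from bench import *
import cv2
o=get_obs(); print({k:o[k] for k in('clock','eef_pos','eef_rot','wrist_force','gripper_width')})
try: print(grip_point_offset)
except Exception as e: print(e)
for n in('scene','top','wrist'):
    i=get_image(n); cv2.imwrite(f'pics/{n}0.png',i['color'][:,:,::-1]); print(n,i['fx'],i['fy'],i['cx'],i['cy'],i['rvec'],i['tvec'])
E
```

```text
pics
{'clock': 0.0, 'eef_pos': array([ 0.19090504, -0.54162216,  0.23037298]), 'eef_rot': array([ 9.85687488e-01,  1.68579629e-01, -9.31527487e-05, -1.03737563e-03]), 'wrist_force': array([ 0.63926103, -0.1772301 ,  0.320879  ]), 'gripper_width': 0.0849980472721536}
0.0187
scene 415.1834905684342 415.1834905684342 323.39771109870077 202.59855801365325 [ 1.02584201 -2.44599936  0.99723566] [0.44925219 0.32609656 0.67582567]
top 502.42920636052423 502.42920636052423 320.36607756036693 201.04835023128476 [ 2.15662884 -2.15647531  0.13018057] [0.02939484 0.56887402 1.04478254]
wrist 358.1756592329385 358.1756592329385 319.6563233506198 195.53504312574617 [-2.38485797  1.68677018  0.22301667] [-0.57413622 -0.03256344  0.37762912]
```

View pics/top0.png

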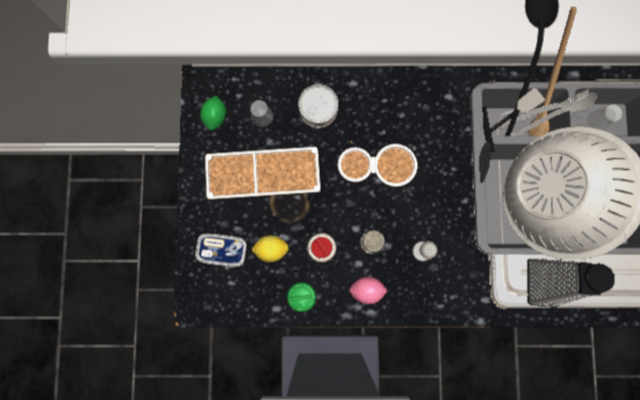

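View pics/scene0.png

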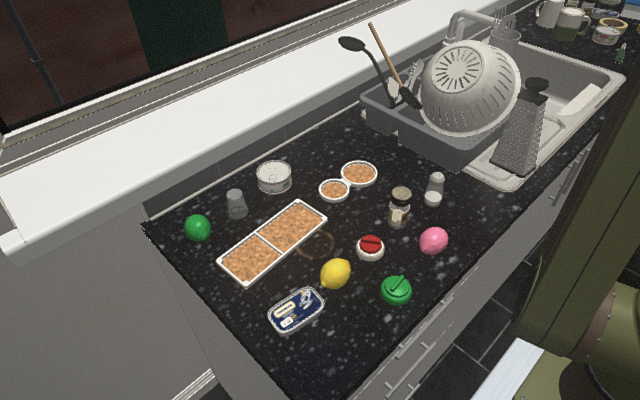

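The top view shows the stock row: sardine tin (221,250), yellow lemon (270,249), red timer (321,248), a jar (372,242) and a shaker (424,251). The oblong dish is at (262,173), with its longer well on the right. The double dish is at (376,164), with its wider well on the right.

Candidates, in top-view pixels:
- **Lemon shapes:** yellow (270,249), green (213,112), pink (368,291). Yellow is the one meant.
- **Timers:** red (321,248), green (301,297). Red is the one meant.
- **Jar shapes:** (372,242) has a dark flat lid, so it is the spice jar. (424,251) has a grey domed top, so it is the salt shaker.

I'll confirm these in one enlarged crop.

```bash
cat > h.py <<'E'
import numpy as np, cv2
from bench import *
def shot(n): 
    i=get_image(n); R=cv2.Rodrigues(np.array(i['rvec'],float))[0]
    return dict(im=np.ascontiguousarray(i['color'][:,:,::-1]),K=np.array([[i['fx'],0,i['cx']],[0,i['fy'],i['cy']],[0,0,1.]]),R=R,t=np.array(i['tvec'],float))
def ray(s,p):
    d=s['R'].T@np.linalg.inv(s['K'])@np.array([p[0],p[1],1.]); c=-s['R'].T@s['t']; return c,d/np.linalg.norm(d)
def onz(s,p,z):
    c,d=ray(s,p); return c+d*(z-c[2])/d[2]
def tri(s1,p1,s2,p2):
    c1,d1=ray(s1,p1);c2,d2=ray(s2,p2)
    k=np.linalg.lstsq(np.c_[d1,-d2],c2-c1,rcond=None)[0]; a=c1+k[0]*d1;b=c2+k[1]*d2
    return (a+b)/2,np.linalg.norm(a-b)
def proj(s,P):
    q=s['K']@(s['R']@np.array(P)+s['t']); return q[:2]/q[2]
def blobs(s,lo,hi,roi=None,amin=60,close=5):
    """HSV mask contours, biggest first; roi x0,y0,x1,y1"""
    m=cv2.inRange(cv2.cvtColor(s['im'],cv2.COLOR_BGR2HSV),np.array(lo),np.array(hi))
    if roi:
        k=np.zeros_like(m);k[roi[1]:roi[3],roi[0]:roi[2]]=255;m&=k
    if close: m=cv2.morphologyEx(m,cv2.MORPH_CLOSE,np.ones((close,close),np.uint8))
    c=cv2.findContours(m,cv2.RETR_EXTERNAL,cv2.CHAIN_APPROX_NONE)[0]
    return sorted([x for x in c if cv2.contourArea(x)>amin],key=cv2.contourArea)[::-1]
E
python3 - <<'E'
from h import *
im=cv2.imread('pics/scene0.png')[155:335,255:455]
cv2.imwrite('pics/crop1.png',cv2.resize(im,None,fx=3.3,fy=3.3,interpolation=cv2.INTER_CUBIC))
s=shot('top')
CORK=([8,50,90],[22,200,255])
for z in (.004,.012):
  for c in blobs(s,*CORK,roi=(190,130,430,210),amin=300,close=3):
    r=cv2.minAreaRect(c); b=[onz(s,p,z)[:2].round(4).tolist() for p in cv2.boxPoints(r)]
    print(z,r,onz(s,r[0],z).round(4),b)
for n,lo,hi,z in(('lemon',[22,120,120],[35,255,255],.028),('redA',[0,150,80],[6,255,255],.028),('redB',[174,150,80],[180,255,255],.028),('blue',[100,90,30],[125,255,255],.024)):
  for c in blobs(s,lo,hi,roi=(185,210,450,320),amin=40):
    r=cv2.minAreaRect(c); print(n,np.round(r[0],1),np.round(r[1],1),r[2],onz(s,r[0],z).round(4))
for p in((372,242),(424,251)): print(onz(s,p,.09))
E
```

```text
0.004 ((262.06640625, 172.49557495117188), (39.31272888183594, 107.16211700439453), 86.18592071533203) [0.6368 0.1594 0.004 ] [[0.6733, 0.2826], [0.6895, 0.0433], [0.6007, 0.0374], [0.5848, 0.2743]]
0.004 ((395.00006103515625, 165.00001525878906), (35.35533905029297, 35.35533905029297), 45.0) [ 0.6537 -0.137   0.004 ] [[0.6538, -0.0812], [0.7108, -0.138], [0.6537, -0.1927], [0.5974, -0.1359]]
0.004 ((354.5, 164.5), (27.0, 27.0), 90.0) [ 0.6549 -0.0466  0.004 ] [[0.6856, -0.0167], [0.6856, -0.0771], [0.6244, -0.0764], [0.6244, -0.0164]]
0.012 ((262.06640625, 172.49557495117188), (39.31272888183594, 107.16211700439453), 86.18592071533203) [0.6354 0.1585 0.012 ] [[0.6716, 0.2807], [0.6877, 0.0432], [0.5995, 0.0373], [0.5837, 0.2725]]
0.012 ((395.00006103515625, 165.00001525878906), (35.35533905029297, 35.35533905029297), 45.0) [ 0.6522 -0.1358  0.012 ] [[0.6522, -0.0804], [0.7088, -0.1368], [0.6521, -0.1911], [0.5962, -0.1348]]
0.012 ((354.5, 164.5), (27.0, 27.0), 90.0) [ 0.6533 -0.0461  0.012 ] [[0.6838, -0.0163], [0.6838, -0.0764], [0.623, -0.0757], [0.623, -0.0161]]
lemon [270.5 248. ] [27.6 29. ] 45.0 [0.4685 0.1361 0.028 ]
redA [321.5 247. ] [18. 19.] 90.0 [0.4707 0.027  0.028 ]
blue [223.5 249.9] [35.8 22.4] 9.462322235107422 [0.4645 0.2374 0.024 ]
[ 0.47877694 -0.07495075  0.09      ]
[ 0.46071272 -0.17939857  0.09      ]
```

View pics/crop1.png

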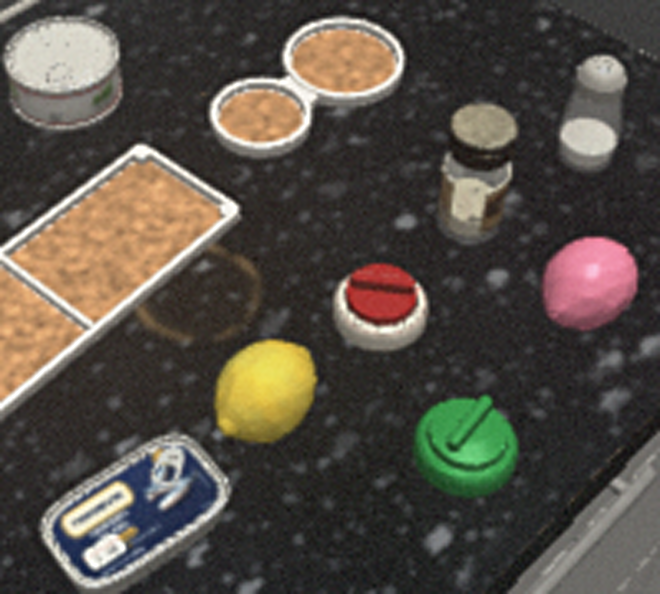

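The crop confirms the choices. The yellow lemon is at (265,390), the red timer at (380,305) and the domed grey shaker at (595,110). The jar with the flat brown lid at (480,170) is the spice jar, which stays. Next I'll move the wrist camera over the row.

```bash
python3 -m handwheel '20 41 9 0 0 6.4;20 41 9 0 0 6.4;20 41 9 0 0 6.4;20 41 9 0 0 6.4;20 41 9 0 0 6.4;20 41 9 0 0 6.4;20 41 9 0 0 6.4;20 41 9 0 0 6.4;20 41 9 0 0 6.4;20 41 9 0 0 6.4;20 41 9 0 0 6.4;0 40 0 0 0 0'; python3 -m handwheel '0 40 0 0 0 0;0 40 0 0 0 0;0 0 0 0 0 0;0 0 0 0 0 0'
python3 - <<'E'
from h import *
s=shot('wrist'); cv2.imwrite('pics/w1.png',s['im']); print(get_obs()['eef_pos'],-s['R'].T@s['t'],s['R'])
E
```

```text
clock: 1.4
eef_pos: [0.414, -0.0497, 0.3316]
eef_rot: [0.707, 0.707, 0.001, 0.002]
wrist_force: [0.7, 0.3, -1.4]
gripper_width: 0.0854
grasp_force: 0.0
clock: 1.8
eef_pos: [0.4108, 0.0293, 0.3302]
eef_rot: [0.707, 0.707, -0.0, 0.0]
wrist_force: [-0.3, -0.7, 0.6]
gripper_width: 0.0855
grasp_force: 0.0
[0.41095776 0.02843325 0.33021627] [0.41179498 0.09506508 0.4721279 ] [[ 9.99999797e-01  3.96233050e-04  4.98502793e-04]
 [ 2.53264221e-04 -9.65728114e-01  2.59555670e-01]
 [ 5.84262696e-04 -2.59555491e-01 -9.65728018e-01]]
```

View pics/w1.png

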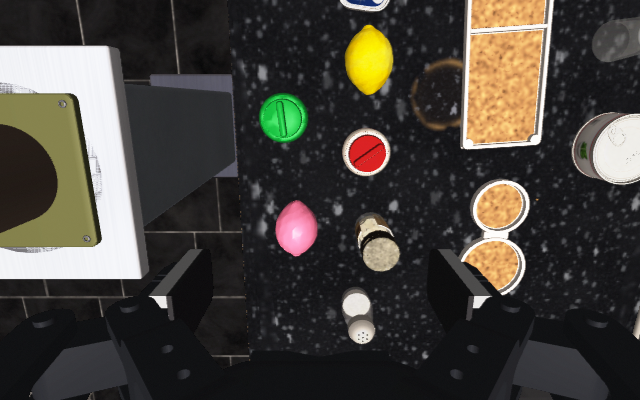

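The wrist view has right = +x and up = +y. It shows the lemon (369,60), the timer (366,152) with a diagonal bar, the jar (377,245), the shaker (359,315) and the dishes on the right. I'll take a second, shifted view and triangulate.

```bash
python3 - <<'E'
from h import *
import pickle; pickle.dump(shot('wrist'),open('w1.pkl','wb'))
E
python3 -m handwheel '34 34 0 0 0 0;34 34 0 0 0 0;34 34 0 0 0 0;0 0 0 0 0 0;0 0 0 0 0 0;0 0 0 0 0 0' | head -2
python3 - <<'E'
from h import *
import pickle; s=shot('wrist'); pickle.dump(s,open('w2.pkl','wb')); cv2.imwrite('pics/w2.png',s['im'])
E
```

```text
clock: 2.5
eef_pos: [0.5126, 0.1289, 0.3299]
```

View pics/w2.png

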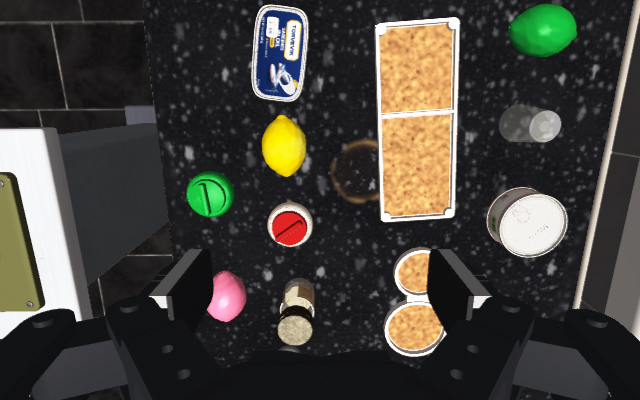

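The second view shows the tin (279,53), lemon (284,146), timer (290,226), oblong dish wells (417,65) longer-axis vertical with divider at row 113, and double dish wells (417,272) and (415,327).

```bash
cat > m.py <<'E'
from h import *
import pickle
a,b=[pickle.load(open(f,'rb')) for f in('w1.pkl','w2.pkl')]
top=shot('top'); sc=shot('scene')
def cen(c): m=cv2.moments(c); return np.array([m['m10']/m['m00'],m['m01']/m['m00']])
Y=([22,120,100],[35,255,255])
la,lb=blobs(a,*Y,roi=(300,0,430,120))[0],blobs(b,*Y,roi=(230,90,330,200))[0]
print('lemon mid',tri(a,cen(la),b,cen(lb)))
for s,c in((a,la),(b,lb)):
    r=cv2.fitEllipse(c); P=onz(s,r[0],.03); th=np.deg2rad(r[2]+90); d=np.array([np.cos(th),np.sin(th)])
    Q=onz(s,np.array(r[0])+20*d,.03)-P; print(' ',P.round(4),np.array(r[1]).round(1),'long axis deg',np.rad2deg(np.arctan2(Q[1],Q[0])))
C=([8,50,90],[22,220,255])
da=blobs(a,*C,roi=(455,0,560,300),amin=600,close=3); db=blobs(b,*C,roi=(370,10,470,360),amin=600,close=3)
for s,cs in((a,da),(b,db)):
    for c in cs:
        r=cv2.minAreaRect(c); print('cork px',cen(c).round(1),np.round(r[0],1),np.round(r[1],1),'xy@4mm',onz(s,r[0],.004).round(4))
        if max(r[1])>70 : print('   box',[onz(s,p,.004)[:2].round(4).tolist() for p in cv2.boxPoints(r)])
def red(s,roi):
    h=cv2.cvtColor(s['im'],cv2.COLOR_BGR2HSV); m=((h[...,0]<8)|(h[...,0]>172))&(h[...,1]>120)&(h[...,2]>40)
    k=np.zeros(m.shape,np.uint8);k[roi[1]:roi[3],roi[0]:roi[2]]=255; m=cv2.morphologyEx(m.astype(np.uint8)*255&k,cv2.MORPH_CLOSE,np.ones((5,5)))
    c=max(cv2.findContours(m,0,1)[0],key=cv2.contourArea)
    i=np.zeros_like(m);cv2.drawContours(i,[c],-1,255,-1);i=cv2.erode(i,np.ones((5,5)))
    d=((h[...,2]<150)&(i>0)); ys,xs=np.nonzero(d); return c,np.c_[xs,ys].astype(np.float32),h[i>0][:,2]
ra,rb=red(a,(330,110,400,200)),red(b,(260,195,320,260))
ea,eb=cv2.fitEllipse(ra[0]),cv2.fitEllipse(rb[0])
print('timer dial',tri(a,ea[0],b,eb[0]),ea,eb)
for s,r in((a,ra),(b,rb)):
    print(np.percentile(r[2],[5,20,50,90]),len(r[1])); l=cv2.fitLine(r[1],cv2.DIST_L2,0,.01,.01).ravel(); P=onz(s,l[2:],.03);Q=onz(s,l[2:]+15*l[:2],.03)-P; print(' bar',l[2:],P,np.rad2deg(np.arctan2(Q[1],Q[0])))
B=([100,90,30],[130,255,255])
tb=blobs(b,*B,roi=(245,0,315,105),close=25)[0]; tt=blobs(top,*B,roi=(190,225,250,275),close=15)[0]
r=cv2.minAreaRect(tb); print('tin',tri(b,r[0],top,cv2.minAreaRect(tt)[0]),r,[onz(b,p,.024)[:2].round(4).tolist() for p in cv2.boxPoints(r)],onz(b,r[0],.024))
E
python3 m.py
```

```text
lemon mid (array([0.46900835, 0.13944261, 0.02996964]), np.float64(2.6871442774839526e-05))
  [0.469  0.1395 0.03  ] [46.5 66. ] long axis deg -90.67486647811931
  [0.469  0.1395 0.03  ] [43.1 58.6] long axis deg 93.08009592642627
cork px [502.9  84.7] [504.4  85.4] [ 73.2 115.4] xy@4mm [0.6433 0.1106 0.004 ]
   box [[0.6023, 0.0405], [0.5929, 0.1784], [0.6813, 0.1753], [0.698, 0.0369]]
cork px [505.9  12.1] [508.   13.5] [27. 74.] xy@4mm [0.6368 0.1924 0.004 ]
   box [[0.5911, 0.207], [0.6785, 0.2069], [0.6832, 0.1776], [0.5943, 0.1777]]
cork px [494.3 261.3] [494.7 259.7] [49.  42.4] xy@4mm [ 0.6609 -0.1266  0.004 ]
cork px [498.9 204.7] [499.  204.5] [40.3 47.4] xy@4mm [ 0.6565 -0.0447  0.004 ]
cork px [415.8 164.2] [416.5 164.5] [101.  69.] xy@4mm [0.6413 0.1108 0.004 ]
   box [[0.5931, 0.1761], [0.681, 0.1757], [0.6932, 0.0404], [0.5986, 0.0408]]
cork px [415.6  68.2] [416.4  68. ] [86.7 73.3] xy@4mm [0.6332 0.2313 0.004 ]
   box [[0.5848, 0.2796], [0.6725, 0.2813], [0.6845, 0.1802], [0.5916, 0.1783]]
cork px [414.4 326.9] [414.1 327.2] [44.3 51. ] xy@4mm [ 0.6539 -0.1364  0.004
[... 178 characters left out ...]
(366.875244140625, 152.1556854248047), (35.46207046508789, 36.664939880371094), 45.00843811035156) ((288.839111328125, 227.5729217529297), (33.134239196777344, 34.3929443359375), 71.56979370117188)
[103. 215. 218. 219.] 46
 bar [366.52173 151.36957] [0.47016247 0.03181533 0.03      ] 35.6122550588582
[101. 221. 225. 226.] 55
 bar [290.      226.67273] [0.47417815 0.03388488 0.03      ] 32.64257375854489
tin (array([ 0.46440438,  0.25651782, -0.0180785 ]), np.float64(0.0044596095585964215)) ((279.8764343261719, 47.60588073730469), (44.17718505859375, 96.63758850097656), 4.39870548248291) [[0.4349, 0.201], [0.4488, 0.3055], [0.4984, 0.3018], [0.4879, 0.1969]] [0.46765323 0.25300828 0.024     ]
```

Lemon and dish measurements agree between views. The tin's blue mask was unreliable, so I'll move the wrist camera over it and take two places.

```bash
python3 -m handwheel '-6 29 -25 0 0 0;-6 29 -25 0 0 0;-6 24 -25 0 0 0;0 0 -25 0 0 0;0 0 0 0 0 0;0 0 0 0 0 0;0 0 0 0 0 0' | head -2
python3 - <<'E'
from h import *
import pickle; s=shot('wrist'); pickle.dump(s,open('w3.pkl','wb')); cv2.imwrite('pics/w3.png',s['im'])
E
python3 -m handwheel '-24 20 0 0 0 0;0 20 0 0 0 0;0 0 0 0 0 0;0 0 0 0 0 0;0 0 0 0 0 0' | head -2
cat > tin.py <<'E'
from h import *
import pickle
a=pickle.load(open('w3.pkl','rb')); b=shot('wrist'); cv2.imwrite('pics/w4.png',b['im'])
R=[]
for s in(a,b):
    h=cv2.cvtColor(s['im'],cv2.COLOR_BGR2HSV); g=((h[...,2]>120)|((h[...,1]>110)&(h[...,0]>95)&(h[...,0]<130)&(h[...,2]>50))).astype(np.uint8)*255
    p=proj(s,[.466,.245,.02]).astype(int); k=np.zeros_like(g); cv2.circle(k,tuple(p.tolist()),105,255,-1); g&=k
    g=cv2.morphologyEx(cv2.morphologyEx(g,cv2.MORPH_CLOSE,np.ones((7,7))),cv2.MORPH_OPEN,np.ones((15,15)))
    c=min(cv2.findContours(g,0,1)[0],key=lambda c:np.linalg.norm(np.mean(c[:,0],0)-p)); r=cv2.minAreaRect(c); R.append(r)
    bx=np.array([onz(s,q,.022)[:2] for q in cv2.boxPoints(r)]); print(p,r,onz(s,r[0],.022).round(4),bx.round(4).tolist())
print(tri(a,R[0][0],b,R[1][0]))
E
python3 tin.py
```

```text
clock: 3.35
eef_pos: [0.4962, 0.2123, 0.2321]
clock: 3.9
eef_pos: [0.4717, 0.252, 0.2309]
[286 134] ((286.79876708984375, 131.81097412109375), (66.25892639160156, 108.99592590332031), 6.34019136428833) [0.4663 0.248  0.022 ] [[0.4257, 0.1979], [0.4427, 0.3013], [0.5041, 0.2946], [0.4919, 0.19]]
[312 174] ((312.8642883300781, 172.3736114501953), (64.49713897705078, 103.98869323730469), 7.4314093589782715) [0.4663 0.2475 0.022 ] [[0.426, 0.1979], [0.4426, 0.3019], [0.504, 0.2938], [0.4921, 0.1885]]
(array([0.46647994, 0.24818976, 0.02517019]), np.float64(0.00017273792210951213))
```

View pics/w4.png

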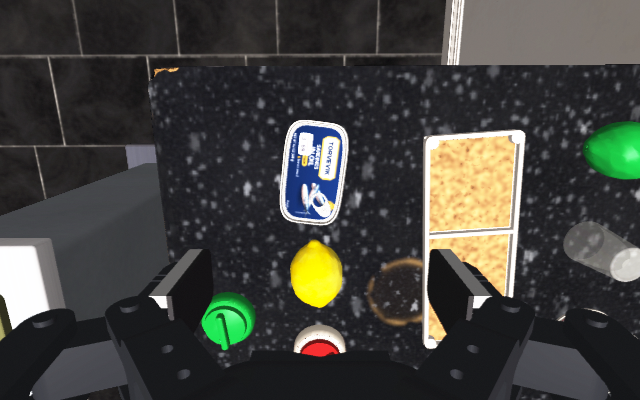

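The picture shows the tin at (313,172), tilted about 8°, with its top measured at 25 mm. I'll grasp it.

```bash
python3 -m handwheel '-6 -5 -40 0 0 -8;0 0 -45 0 0 0;0 0 -45 0 0 0;0 0 -45 0 0 0;0 0 -35 0 0 0;0 0 -15 0 0 0;0 0 -4 0 0 0;0 0 0 0 0 0'; python3 -m handwheel '0 0 0 0 0 0;0 0 0 0 0 0;0 0 0 0 0 0;0 0 0 0 0 0;0 0 0 0 0 0;0 0 0 0 0 0;0 0 0 0 0 0' 40
```

```text
clock: 4.75
eef_pos: [0.4653, 0.2472, 0.0009]
eef_rot: [0.756, 0.655, -0.0, -0.0]
wrist_force: [-1.2, -0.1, -0.3]
gripper_width: 0.0856
grasp_force: 0.0
clock: 5.45
eef_pos: [0.4663, 0.2481, 0.0033]
eef_rot: [0.756, 0.655, 0.002, 0.001]
wrist_force: [-0.6, -0.8, 4.3]
gripper_width: 0.0587
grasp_force: 63.1
```

```bash
python3 -m handwheel '0 0 30 0 0 0;0 0 40 0 0 0;0 0 30 0 0 0;29 -23 0 0 0 4;29 -23 0 0 0 4;29 -23 0 0 0 4;29 -23 0 0 0 0;29 -23 0 0 0 0;29 -24 0 0 0 0;0 0 0 0 0 0;0 0 0 0 0 0;0 0 0 0 0 0'
python3 - <<'E'
from h import *
s=shot('wrist'); cv2.imwrite('pics/w5.png',s['im'])
E
```

```text
clock: 6.65
eef_pos: [0.638, 0.109, 0.1016]
eef_rot: [0.683, 0.73, -0.0, -0.0]
wrist_force: [-0.1, 0.6, -1.5]
gripper_width: 0.0581
grasp_force: 65.2
```

View pics/w5.png

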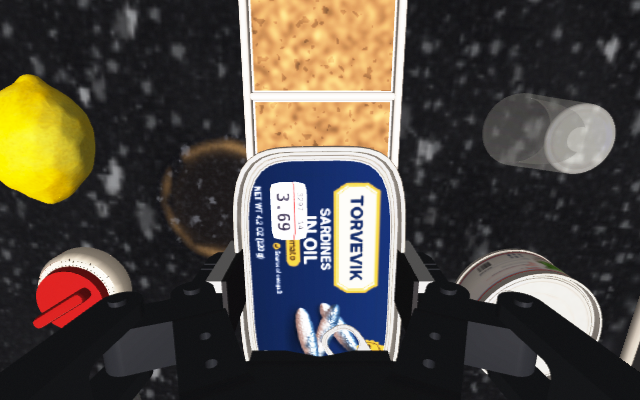

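The tin is held and aligned over the longer well, with the divider at row 97. I'll lower it now.

```bash
python3 -m handwheel '2 0 -40 0 0 0;0 0 -35 0 0 0;0 0 -12 0 0 0;0 0 -5 0 0 0;0 0 0 0 0 0;0 0 0 0 0 0'
python3 - <<'E'
from h import *
s=shot('wrist'); print(proj(s,[.634,.178,.012]))
E
```

```text
clock: 7.3
eef_pos: [0.6424, 0.1091, 0.0109]
eef_rot: [0.683, 0.73, 0.001, 0.001]
wrist_force: [0.2, 0.3, -0.8]
gripper_width: 0.0581
grasp_force: 65.2
[307.07984953  89.30653805]
```

```bash
python3 -m handwheel '0 0 -3 0 0 0;0 0 0 0 0 0;0 0 0 0 0 0' | grep -E 'pos|wrist'; python3 -m handwheel '0 0 0 0 0 0;0 0 0 0 0 0;0 0 0 0 0 0;0 0 5 0 0 0;0 0 10 0 0 0;0 0 40 0 0 0;0 0 40 0 0 0;0 0 0 0 0 0;0 0 0 0 0 0' 84;  python3 - <<'E'
from h import *
s=shot('wrist'); cv2.imwrite('pics/w6.png',s['im'])
E
```

```text
eef_pos: [0.6421, 0.1088, 0.0073]
wrist_force: [1.2, 1.1, 2.5]
clock: 8.55
eef_pos: [0.6423, 0.1088, 0.1037]
eef_rot: [0.683, 0.73, 0.002, 0.001]
wrist_force: [-0.7, -0.0, 0.2]
gripper_width: 0.0841
grasp_force: 0.0
```

View pics/w6.png

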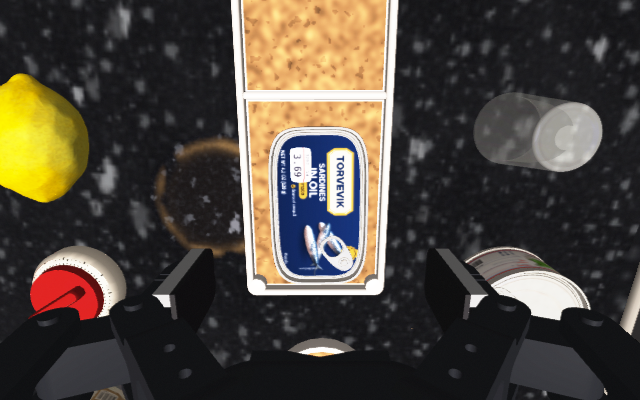

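The tin lies flat in the well, spanning rows 127–283, with the divider at row 97 and the end lip near row 287. I'll check its centring numerically.

Run:
```python
from h import *
s=shot('wrist')
print([onz(s,p,.028)[:2].round(4) for p in((318,127),(318,283),(270,205),(368,205))])
print([onz(s,p,.012)[:2].round(4) for p in((315,101),(315,287),(247,180),(388,180),(243,96),(390,96),(260,280),(372,280))])
```

```text
[array([0.6379, 0.1584]), array([0.6447, 0.056 ]), array([0.611 , 0.1082]), array([0.6725, 0.1123])]
[array([0.635 , 0.1731]), array([0.6433, 0.0439]), array([0.5933, 0.1196]), array([0.6865, 0.1258]), array([0.59  , 0.1731]), array([0.6815, 0.1793]), array([0.6036, 0.0468]), array([0.6836, 0.0521])]
```

The tin is centred within 2 mm. Next is the lemon.

```bash
python3 -m handwheel '-35 6 0 0 0 -2;-35 6 0 0 0 0;-35 6 0 0 0 0;-35 6 0 0 0 0;-33 7 0 0 0 0;0 0 0 0 0 0;0 0 0 0 0 0;0 0 0 0 0 0'
python3 - <<'E'
from h import *
s=shot('wrist'); Y=([22,120,100],[35,255,255])
c=blobs(s,*Y)[0]; m=cv2.moments(c); p=(m['m10']/m['m00'],m['m01']/m['m00']); print(p,onz(s,p,.029),cv2.boundingRect(c),proj(s,[.469,.1395,.029]),cv2.fitEllipse(c))
E
```

```text
clock: 9.45
eef_pos: [0.4691, 0.1397, 0.101]
eef_rot: [0.696, 0.718, 0.0, 0.0]
wrist_force: [-0.2, -0.0, 0.2]
gripper_width: 0.0839
grasp_force: 0.0
(317.2205235876911, 207.63808149071582) [0.46878656 0.14015086 0.029     ] (274, 147, 88, 119) [317.53039763 208.64552005] ((317.2343444824219, 207.55894470214844), (86.92343139648438, 112.46881866455078), 179.54421997070312)
```

```bash
python3 -m handwheel '0 0 -40 0 0 0;0 0 -35 0 0 0;0 0 -21 0 0 0;0 0 0 0 0 0;0 0 0 0 0 0' | grep -E 'pos|wrist'; python3 -m handwheel '0 0 0 0 0 0;0 0 0 0 0 0;0 0 0 0 0 0;0 0 0 0 0 0;0 0 0 0 0 0;0 0 0 0 0 0;0 0 0 0 0 0' 40;python3 -m handwheel '0 0 30 0 0 0;0 0 40 0 0 0;0 0 20 0 0 0;33 18 0 0 0 0;33 18 0 0 0 2;33 18 0 0 0 0;33 18 0 0 0 0;32 18 0 0 0 0;0 0 0 0 0 0;0 0 0 0 0 0;0 0 0 0 0 0';python3 - <<'E'
from h import *
s=shot('wrist'); cv2.imwrite('pics/w7.png',s['im'])
E
```

```text
eef_pos: [0.4689, 0.1395, 0.005]
wrist_force: [0.6, 1.0, 0.8]
clock: 10.7
eef_pos: [0.4694, 0.1399, 0.0072]
eef_rot: [0.696, 0.718, 0.001, 0.001]
wrist_force: [-1.1, -0.3, 7.3]
gripper_width: 0.0519
grasp_force: 61.0
clock: 11.8
eef_pos: [0.6305, 0.2291, 0.0953]
eef_rot: [0.683, 0.73, -0.001, -0.0]
wrist_force: [-0.7, -0.8, -1.0]
gripper_width: 0.0515
grasp_force: 63.2
```

View pics/w7.png

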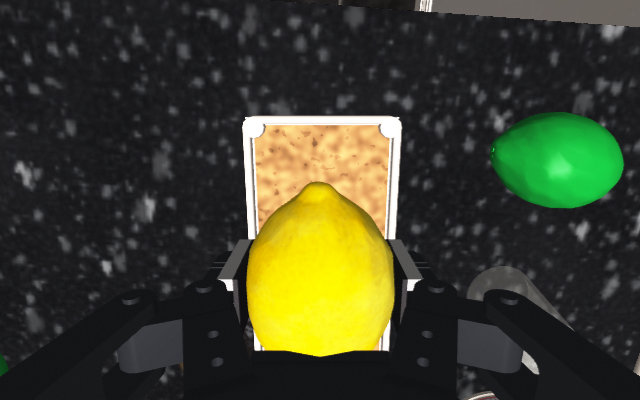

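The lemon is held over the shorter well, whose far lip is at row 121. I'll lower it and release.

```bash
python3 -m handwheel '1 1 -40 0 0 0;0 0 -30 0 0 0;0 0 -13 0 0 0;0 0 0 0 0 0;0 0 0 0 0 0;0 0 0 0 0 0' | grep -E 'pos|wrist'; python3 -m handwheel '0 0 0 0 0 0;0 0 0 0 0 0;0 0 0 0 0 0;0 0 0 0 0 0;0 0 20 0 0 0;0 0 40 0 0 0;0 0 40 0 0 0;0 0 0 0 0 0;0 0 0 0 0 0' 84|grep -E 'pos|clock';  python3 - <<'E'
from h import *
s=shot('wrist'); cv2.imwrite('pics/w8.png',s['im'])
c=blobs(s,[22,120,100],[35,255,255],amin=800)[0]; m=cv2.moments(c); p=(m['m10']/m['m00'],m['m01']/m['m00']); print(p,onz(s,p,.032),cv2.boundingRect(c))
E
```

```text
eef_pos: [0.6333, 0.2306, 0.0132]
wrist_force: [-0.2, -0.2, -1.1]
clock: 13.35
eef_pos: [0.634, 0.2309, 0.114]
(318.4106111388433, 204.46380945589388) [0.63464518 0.23061741 0.032     ] (276, 146, 85, 115)
```

The lemon sits at (0.634, 0.231), inside its well. Now I'll go over the timer for two closer views.

```bash
python3 -m handwheel '-23 -29 12 0 0 -8.5;-23 -29 12 0 0 -8.5;-23 -29 12 0 0 -8.5;-23 -29 12 0 0 -8.5;-23 -29 12 0 0 -8.5;-23 -29 12 0 0 -8.5;-26 -27 0 0 0 -8.5;0 0 0 0 0 0;0 0 0 0 0 0;0 0 0 0 0 0' 45|grep -E 'pos|clock'
python3 - <<'E'
from h import *
import pickle; s=shot('wrist'); pickle.dump(s,open('t1.pkl','wb')); cv2.imwrite('pics/t1.png',s['im'])
E
python3 -m handwheel '20 30 0 0 0 0;0 0 0 0 0 0;0 0 0 0 0 0;0 0 0 0 0 0' |grep -E 'pos|clock'
python3 - <<'E'
from h import *
import pickle; s=shot('wrist'); pickle.dump(s,open('t2.pkl','wb'))
a=cv2.imread('pics/t1.png'); S=pickle.load(open('t1.pkl','rb'))
o=[]
for q in(S,s):
    x,y=proj(q,[.472,.031,.03]).astype(int); print(x,y); x=min(max(x,60),580);y=min(max(y,60),340); o.append(cv2.resize(q['im'][y-60:y+60,x-60:x+60],None,fx=3.3,fy=3.3,interpolation=cv2.INTER_CUBIC))
cv2.imwrite('pics/tc.png',np.hstack(o))
E
```

```text
clock: 14.4
eef_pos: [0.4695, 0.0301, 0.1835]
clock: 14.85
eef_pos: [0.4887, 0.0599, 0.1837]
320 177
335 214
```

View pics/tc.png

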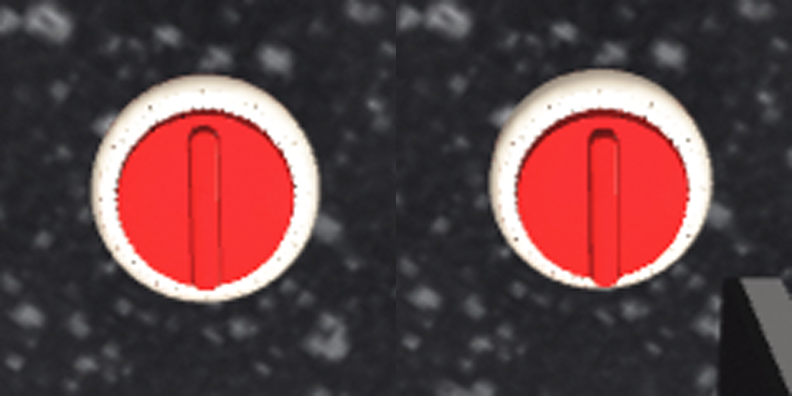

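The bar is vertical in both crops, so the tool is aligned. Its ends are at (205,128)–(206,287) in the first crop and (603,130)–(605,285) in the second.

Run:
```python
from h import *
import pickle
a,b=[pickle.load(open(f,'rb')) for f in('t1.pkl','t2.pkl')]
f=lambda p,o:(o[0]-60+p[0]/3.3,o[1]-60+p[1]/3.3)
for p,q in(((205,128),(207,130)),((206,287),(209,285)),((205.5,207.5),(208,207.5))):
    P,Q=f(p,(320,177)),f(q,(335,214)); print(tri(a,P,b,Q),onz(a,P,.038),onz(b,Q,.038))
print(onz(a,f((205,187),(320,177)),.009),onz(a,f((205,197),(320,177)),.028),get_obs()['eef_pos'])
```

```text
(array([0.48799817, 0.03997593, 0.02687154]), np.float64(0.00021103822873383237)) [0.48944255 0.04093775 0.038     ] [0.48999025 0.04216302 0.038     ]
(array([0.45648284, 0.01797686, 0.03915249]), np.float64(2.171575124478218e-06)) [0.4562083  0.01777907 0.038     ] [0.45613255 0.01765746 0.038     ]
(array([0.47218444, 0.02893622, 0.03299936]), np.float64(0.00010294375396912049)) [0.47312119 0.02956451 0.038     ] [0.47336475 0.0301298  0.038     ]
[0.47257946 0.02911651 0.009     ] [0.47353745 0.02992362 0.028     ] [0.48860726 0.05970618 0.18383989]
```

```bash
python3 -m handwheel '-16 -30 -30 0 0 0;0 0 -45 0 0 0;0 0 -45 0 0 0;0 0 -24 0 0 0;0 0 -9 0 0 0;0 0 0 0 0 0;0 0 0 0 0 0' | grep -E 'pos|rot|wrist'; python3 -m handwheel '0 0 0 0 0 0;0 0 0 0 0 0;0 0 0 0 0 0;0 0 0 0 0 0;0 0 0 0 0 0;0 0 0 0 0 0;0 0 0 0 0 0' 0
```

```text
eef_pos: [0.474, 0.0295, 0.0322]
eef_rot: [0.956, 0.295, 0.001, 0.0]
wrist_force: [-0.2, -0.3, 0.3]
clock: 16.3
eef_pos: [0.474, 0.0297, 0.0326]
eef_rot: [0.955, 0.295, 0.001, 0.0]
wrist_force: [0.2, -0.3, 7.3]
gripper_width: 0.0055
grasp_force: 59.6
```

The opening of 5.5 mm is less than the 8 mm bar, so the grip is shallow. I'll regrip 3 mm lower.

```bash
python3 -m handwheel '0 0 0 0 0 0;0 0 0 0 0 0;0 0 -3 0 0 0;0 0 0 0 0 0' 30 | grep -E 'pos|wrist|width'; python3 -m handwheel '0 0 0 0 0 0;0 0 0 0 0 0;0 0 0 0 0 0;0 0 0 0 0 0;0 0 0 0 0 0;0 0 0 0 0 0' 0;  python3 -m handwheel '0 0 10 0 0 0;0 0 20 0 0 0;0 0 0 0 0 0;0 0 0 0 0 0'
```

```text
eef_pos: [0.4727, 0.0297, 0.0279]
wrist_force: [-0.0, 0.1, 0.6]
gripper_width: 0.0304
clock: 17.3
eef_pos: [0.473, 0.0297, 0.0283]
eef_rot: [0.956, 0.295, -0.0, -0.0]
wrist_force: [0.2, -0.4, 1.5]
gripper_width: 0.0056
grasp_force: 59.7
clock: 17.7
eef_pos: [0.4737, 0.0297, 0.0589]
eef_rot: [0.956, 0.295, 0.001, 0.0]
wrist_force: [-0.5, 0.6, -1.8]
gripper_width: 0.0061
grasp_force: 59.5
```

```bash
python3 -m handwheel '0 0 40 0 0 0;36 0 0 0 0 0;36 0 0 0 0 0;36 0 0 0 0 0;36 0 0 0 0 0;36 -10 0 0 0 0;0 -39 0 0 0 0;0 -39 0 0 0 0;0 -39 0 0 0 0;0 -39 0 0 0 0;0 0 0 0 0 0;0 0 0 0 0 0'
python3 - <<'E'
from h import *
s=shot('wrist'); cv2.imwrite('pics/w9.png',s['im'])
E
```

```text
clock: 18.9
eef_pos: [0.6522, -0.1372, 0.097]
eef_rot: [0.956, 0.294, -0.001, -0.001]
wrist_force: [0.2, 0.6, -0.5]
gripper_width: 0.0059
grasp_force: 59.5
```

View pics/w9.png

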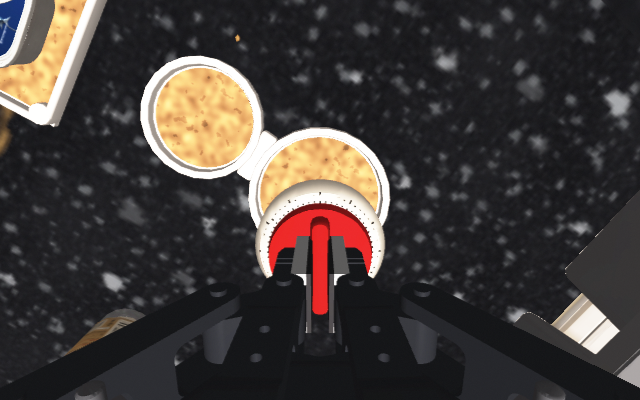

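The timer is held level over the wide well. The narrow well is at (203,117) and the wide ring's edges are at (250,195), (389,195) and (320,128).

Run:
```python
from h import *
s=shot('wrist')
C=([8,40,90],[24,220,255]); c=[x for x in blobs(s,*C,roi=(140,55,270,180),amin=800,close=3)][0]; e=cv2.fitEllipse(cv2.convexHull(c)); print('narrow floor',e,onz(s,e[0],.004))
P=[onz(s,p,.012)[:2] for p in((250,195),(389,195),(320,128),(262,160),(379,160))]
A=np.c_[2*np.array(P),np.ones(5)]; k=np.linalg.lstsq(A,(np.array(P)**2).sum(1),rcond=None)[0]; print('wide',k[:2],np.sqrt(k[2]+k[:2]@k[:2]))
print(np.array(onz(s,(203,117),.012)),[onz(s,p,.012)[:2].round(4) for p in((141,110),(263,118),(200,57),(205,178))],get_obs()['eef_pos'])
```

```text
narrow floor ((205.77940368652344, 117.96569061279297), (94.2042465209961, 102.21524810791016), 140.62313842773438) [ 0.65651649 -0.04481888  0.004     ]
wide [ 0.65524153 -0.13444117] 0.045569883486103885
[ 0.65778953 -0.04495095  0.012     ] [array([ 0.6399, -0.0112]), array([ 0.6782, -0.076 ]), array([ 0.6873, -0.0262]), array([ 0.6247, -0.0651])] [ 0.6523975  -0.13538277  0.0974152 ]
```

```bash
python3 -m handwheel '2 0 -40 0 0 0;0 0 -18 0 0 0;0 0 -6 0 0 0;0 0 0 0 0 0;0 0 0 0 0 0' | grep -E 'pos|wrist'
```

```text
eef_pos: [0.6557, -0.1353, 0.0348]
wrist_force: [0.0, 0.3, -0.4]
```

```bash
python3 -m handwheel '0 0 -2 0 0 0;0 0 0 0 0 0;0 0 0 0 0 0' | grep -E 'pos|wrist'; python3 -m handwheel '0 0 0 0 0 0;0 0 0 0 0 0;0 0 0 0 0 0;0 0 10 0 0 0;0 0 45 0 0 0;0 0 45 0 0 8;0 0 45 0 0 8;-25 -5 20 0 0 8;-25 -5 20 0 0 8;-25 -5 0 0 0 8;-25 -5 0 0 0 8;-25 -5 0 0 0 8' 40 | grep -E 'pos|wrist|width';python3 -m handwheel '0 0 0 0 0 0;0 0 0 0 0 0;0 0 0 0 0 0' 84 | grep -E 'pos|clock';  python3 - <<'E'
from h import *
import pickle;s=shot('wrist'); cv2.imwrite('pics/s1.png',s['im']);pickle.dump(s,open('s1.pkl','wb'))
E
```

```text
eef_pos: [0.6553, -0.1363, 0.0326]
wrist_force: [0.9, -0.1, -0.9]
eef_pos: [0.5292, -0.1615, 0.2186]
wrist_force: [0.4, 0.0, -0.8]
gripper_width: 0.0399
clock: 21.3
eef_pos: [0.5312, -0.1615, 0.218]
```

View pics/s1.png

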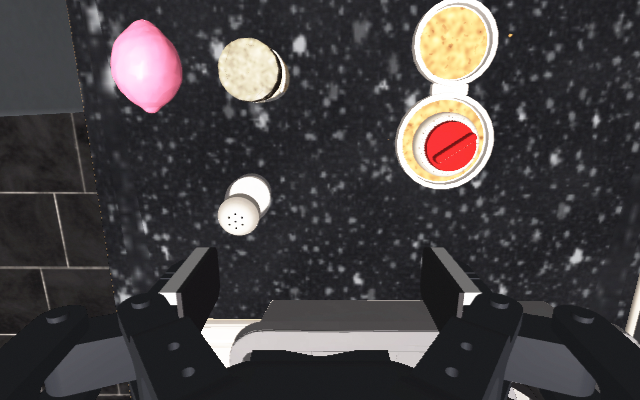

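The timer is in the wide well at (450,147). The shaker's dome is at (238,216) and its base at (250,193). I'll take a second place for triangulation.

```bash
python3 -m handwheel '-35 0 0 0 0 0;-30 0 0 0 0 0;0 0 0 0 0 0;0 0 0 0 0 0;0 0 0 0 0 0' | grep -E 'pos|rot';  python3 - <<'E'
from h import *
import pickle;b=shot('wrist'); cv2.imwrite('pics/s2.png',b['im']);a=pickle.load(open('s1.pkl','rb'))
C=[]
for s in(a,b):
    p=proj(s,onz(a,(238,216),.085)).astype(int); x,y=p; g=cv2.cvtColor(s['im'],cv2.COLOR_BGR2GRAY)[y-45:y+45,x-45:x+45]
    h=cv2.HoughCircles(cv2.resize(g,None,fx=3,fy=3),cv2.HOUGH_GRADIENT,1,30,param1=120,param2=20,minRadius=45,maxRadius=85)
    h=h[0]/3; h[:,:2]+=p-45; h=h[:5]; h=h[np.argsort(np.hypot(*(h[:,:2]-p).T))]; print(p,h.round(1)); C.append(h[0][:2])
    print(onz(s,h[0][:2],.08))
print(tri(a,C[0],b,C[1]), onz(a,(250,193),.008),get_obs()['eef_pos'])
g=[]
for s,c in((a,C[0]),(b,C[1])):
    x,y=c.astype(int); i=s['im'].copy(); cv2.circle(i,(x,y),1,(0,0,255),-1); g.append(cv2.resize(i[y-70:y+50,x-60:x+60],None,fx=3.3,fy=3.3))
cv2.imwrite('pics/sc.png',np.hstack(g))
E
```

```text
eef_pos: [0.4668, -0.1616, 0.2176]
eef_rot: [0.705, 0.709, 0.0, 0.001]
[237 215] [[238.5 213.8  21.2]
 [249.2 197.2  20.6]]
[ 0.46620551 -0.18671388  0.08      ]
[317 216] [[315.8 214.5  21.1]
 [314.8 196.5  19.9]]
[ 0.46523992 -0.1870937   0.08      ]
(array([ 0.46521297, -0.18826773,  0.07581112]), np.float64(0.0003660691627710466)) [ 0.46224813 -0.18786587  0.008     ] [ 0.46676513 -0.16161126  0.21750944]
```

View pics/sc.png

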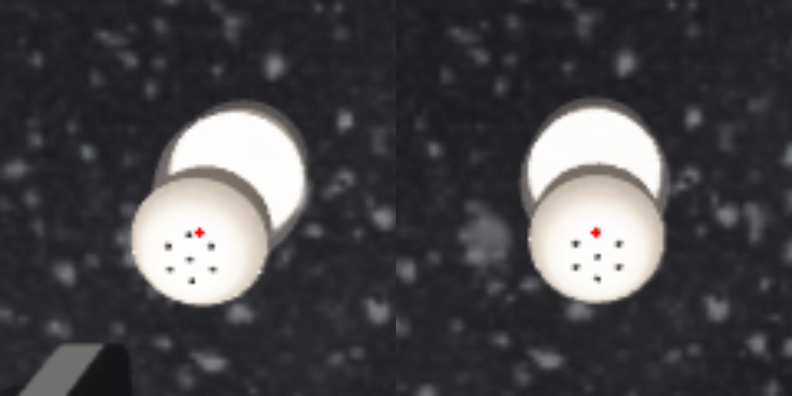

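The circles fit the dome, giving a shaker axis at (0.465, −0.188) with the dome's edge about 76 mm up. I'll grasp the glass.

```bash
python3 -m handwheel '-2 -26 0 0 0 0;0 0 -45 0 0 0;0 0 -45 0 0 0;0 0 -45 0 0 0;0 0 -35 0 0 0;0 0 -18 0 0 0;0 0 0 0 0 0;0 0 0 0 0 0' | grep -E 'pos|wrist'; python3 -m handwheel '0 0 0 0 0 0;0 0 0 0 0 0;0 0 0 0 0 0;0 0 0 0 0 0;0 0 0 0 0 0;0 0 0 0 0 0;0 0 0 0 0 0;0 0 0 0 0 0' 30
```

```text
eef_pos: [0.4641, -0.1876, 0.0291]
wrist_force: [0.4, 0.4, 0.4]
clock: 23.5
eef_pos: [0.4641, -0.1878, 0.031]
eef_rot: [0.705, 0.709, 0.001, 0.002]
wrist_force: [-0.2, 0.3, 7.6]
gripper_width: 0.0373
grasp_force: 59.1
```

```bash
python3 -m handwheel '0 0 20 0 0 0;0 0 40 0 0 0;0 0 30 0 0 0;38 0 0 0 0 0;38 0 0 0 0 0;38 0 0 0 0 0;38 18 0 0 0 0;38 25 0 0 0 0;2 33 0 0 0 0;0 33 0 0 0 0;0 33 0 0 0 0;0 0 0 0 0 0';python3 -m handwheel '0 0 0 0 0 0;0 0 0 0 0 0' | grep -E 'pos|force|width'
python3 - <<'E'
from h import *
s=shot('wrist'); cv2.imwrite('pics/s3.png',s['im'])
E
```

```text
clock: 24.7
eef_pos: [0.6544, -0.0408, 0.1195]
eef_rot: [0.704, 0.71, 0.001, -0.001]
wrist_force: [0.5, 0.6, -1.1]
gripper_width: 0.0376
grasp_force: 60.3
eef_pos: [0.6551, -0.0461, 0.1196]
wrist_force: [0.7, 0.3, -1.2]
gripper_width: 0.038
grasp_force: 60.3
```

View pics/s3.png

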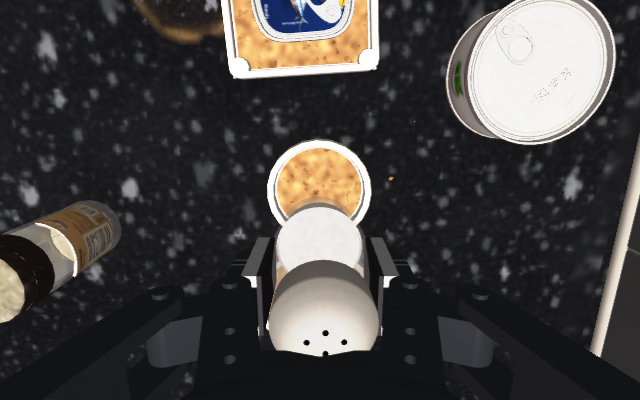

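The shaker is upright in the grip, over the narrow well at (319,190). I'll lower it.

```bash
python3 -m handwheel '1 0 -35 0 0 0;0 0 -30 0 0 0;0 0 -15 0 0 0;0 0 -3 0 0 0;0 0 0 0 0 0;0 0 0 0 0 0;0 0 0 0 0 0' | grep -E 'pos|wrist'
```

```text
eef_pos: [0.6569, -0.0458, 0.0371]
wrist_force: [0.6, -0.5, -0.5]
```

```bash
python3 -m handwheel '0 0 -2 0 0 0;0 0 0 0 0 0;0 0 0 0 0 0' | grep -E 'pos|wrist'; python3 -m handwheel '0 0 0 0 0 0;0 0 0 0 0 0;0 0 0 0 0 0;0 0 0 0 0 0;0 0 30 0 0 0;0 0 40 0 0 0;0 0 40 0 0 0;0 0 45 0 0 0;0 0 45 0 0 0;0 0 45 0 0 0;-20 45 0 0 0 0;0 45 0 0 0 0' 84 | grep -E 'pos|wrist|width';python3 -m handwheel '0 0 0 0 0 0;0 0 0 0 0 0;0 0 0 0 0 0' | grep -E 'pos|clock';  python3 - <<'E'
from h import *
s=shot('wrist'); cv2.imwrite('pics/f1.png',s['im']); t=shot('top')
# dish frame
Y=np.array([-.0665,.9978]);X=np.array([.9978,.0665])
def cen(c): m=cv2.moments(c); return (m['m10']/m['m00'],m['m01']/m['m00'])
l=blobs(s,[22,120,100],[35,255,255],amin=800); r=blobs(s,[0,150,80],[6,255,255],amin=300)
for n,c,z,w in(('lemon',l,.032,(.6325,.230)),('timer',r,.035,(.655,-.1355))):
    print(n,[(np.round(cen(x)),onz(s,cen(x),z)[:2].round(4)) for x in c[:2]],w)
lt=blobs(t,[22,120,100],[35,255,255],amin=100,roi=(190,130,330,210)); print('lemon tri',tri(s,cen(l[0]),t,cen(lt[0])))
p=proj(s,[.657,-.046,.085]).astype(int); x,y=p; g=cv2.cvtColor(s['im'],cv2.COLOR_BGR2GRAY)[max(y-45,0):y+45,x-45:x+45]
h=cv2.HoughCircles(cv2.resize(g,None,fx=3,fy=3),cv2.HOUGH_GRADIENT,1,30,param1=120,param2=20,minRadius=35,maxRadius=75)
for q in h[0][:4]/3: c=q[:2]+[x-45,max(y-45,0)]; print('shaker circ',c,q[2],onz(s,c,.084)[:2],onz(s,c,.01)[:2])
B=np.hstack([cv2.resize(s['im'],(480,300)),cv2.resize(t['im'][130:205,195:315],(320,200))[:300] if 0 else cv2.resize(t['im'][90:270,190:440],(320,230)).copy().__class__((300,320,3),np.uint8)*0]) if 0 else s['im']
i=s['im'].copy(); u=cv2.resize(t['im'][130:205,195:435],(640,200)); cv2.imwrite('pics/f.png',np.vstack([i,u]))
E
```

```text
eef_pos: [0.6569, -0.0454, 0.0351]
wrist_force: [-0.1, -1.2, 2.5]
eef_pos: [0.6353, 0.0443, 0.282]
wrist_force: [1.4, 0.5, -0.9]
gripper_width: 0.0843
clock: 27.45
eef_pos: [0.636, 0.0441, 0.2789]
lemon [] (0.6325, 0.23)
timer [(array([333., 305.]), array([ 0.6541, -0.1322]))] (0.655, -0.1355)Traceback (most recent call last):
  File "<stdin>", line 9, in <module>
IndexError: list index out of range
```

I've used all 14 picture views, so the final check is numeric only, from a spot that sees both dishes.

```bash
python3 -m handwheel '0 45 0 0 0 0;0 35 0 0 0 0;0 0 0 0 0 0;0 0 0 0 0 0;0 0 0 0 0 0' | grep -E 'pos|clock';  python3 - <<'E'
from h import *
s=shot('wrist'); t=shot('top')
def cen(c): m=cv2.moments(c); return (m['m10']/m['m00'],m['m01']/m['m00'])
l=blobs(s,[22,120,100],[35,255,255],amin=1500); lt=blobs(t,[22,120,100],[35,255,255],amin=100,roi=(190,130,330,210))
print('lemon',[(np.round(cen(c)),cv2.boundingRect(c),onz(s,cen(c),.032)[:2]) for c in l],[cen(c) for c in lt])
if l and lt: print(tri(s,cen(l[0]),t,cen(lt[0])))
h=cv2.imread('pics/f1.png'); import pickle
# shaker in f1 pose is gone; use current views: bright low-saturation blobs near expected shaker
for n,v,zz in(('wrist',s,.08),('top',t,.085)):
    p=proj(v,[.6565,-.0455,zz]).astype(int); x,y=p; print(n,p)
    w=40 if n=='wrist' else 25
    if not(w<y<400-w): continue
    g=cv2.cvtColor(v['im'],cv2.COLOR_BGR2GRAY)[y-w:y+w,x-w:x+w]
    k=cv2.HoughCircles(cv2.resize(g,None,fx=4,fy=4),cv2.HOUGH_GRADIENT,1,20,param1=120,param2=18,minRadius=24,maxRadius=80)
    if k is not None:
        for q in k[0][:5]/4: c=q[:2]+p-w; print('  circ',c.round(1),q[2].round(1),onz(v,c,.08)[:2].round(4),onz(v,c,.012)[:2].round(4))
B=blobs(s,[100,90,30],[130,255,255],amin=1500,close=15); print('tin',[onz(s,cv2.minAreaRect(c)[0],.028)[:2].round(4) for c in B])
E
```

```text
clock: 28.05
eef_pos: [0.6362, 0.1232, 0.279]
lemon [(array([318.,  57.]), (291, 17, 54, 80), array([0.63486846, 0.23061186]))] [(228.8772831050228, 171.5011415525114)]
(array([0.6351804 , 0.23066896, 0.02353599]), np.float64(0.0018329622943611633))
wrist [336 322]
  circ [338.4 321.4] 16.6 [ 0.6585 -0.0445] [ 0.6628 -0.0911]
  circ [338.9 327.1] 16.2 [ 0.6592 -0.0517] [ 0.6637 -0.0997]
  circ [340.1 294.1] 19.8 [ 0.6598 -0.0113] [ 0.6643 -0.0513]
  circ [326.4 294.1] 19.6 [ 0.6452 -0.0114] [ 0.6468 -0.0514]
  circ [319.6 343.4] 19.6 [ 0.6383 -0.0725] [ 0.6385 -0.1247]
top [356 156]
  circ [355.4 164.4] 17.4 [ 0.6401 -0.0434] [ 0.6536 -0.048 ]
  circ [359.4 168.6] 11.6 [ 0.6311 -0.0516] [ 0.644  -0.0568]
  circ [350.9 167.4] 12.1 [ 0.6338 -0.034 ] [ 0.6468 -0.038 ]
  circ [359.6 161.1] 11.9 [ 0.647  -0.0523] [ 0.6609 -0.0575]
tin [array([0.6433, 0.1086])]
```

Everything checks out: tin (0.643, 0.109), lemon (0.635, 0.231), timer (0.654, −0.132) and shaker dome (0.6585, −0.0445), which is directly above its well's centre. I'll hand it in.

```bash
python3 -c "
from bench import *
print(job_done())"
```

```text
the job is handed in; nothing more can be done
None
```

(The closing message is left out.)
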